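# Put up the one-cup coffee dripper on the waiting room's drinks table

### The arm

A 6-joint arm with a two-finger parallel gripper is mounted at the origin on the work surface. World frame = base frame: x ahead of the robot, y to its left, z up, the work surface at z = 0. Lengths are in m, angles in rad, forces in N, time in s.
With the tool pointing down it reaches from about 0.3 to 0.85 m from the base axis. Payload 4.2 kg.
Tool frame: the origin (TCP) lies between the finger pads; the fingertips stand 19 mm ahead of it and the grasp point (between the pads) is the TCP; z points along the fingers, y is the line along which they close (so a half turn about z gives the same grasp; the last joint's range is limited). The gripper opens to 91 mm and grips with 3 to 60 N. Pads are 32 mm wide; open, the fingers measure 118 mm over their backs; the gripper's body (76 mm by 178 mm) begins 60 mm behind the grasp point.
Start: joints at [1.097, 0.32, 1.565, -0, 1.257, -0.02], TCP at [0.252, 0.517, 0.233] pointing down, gripper open.
Joint ranges: [-3.11, 3.11], [-0.84, 2.01], [0.21, 2.61], [-1.34, 4.49], [0.05, 2.63], [-2.56, 2.56]. Speed limits (rad/s): [2.57, 2.57, 3.14, 3.14, 3.14, 3.14].

### API

Orientations are given as a unit quaternion [w, x, y, z].
In Python, from bench import robot gives the robot as it stands. Calls block until the motion is done:
- robot.move_to(position, orientation): joint-space move of the TCP to a pose.
- robot.move_l(position, rotation=None, vel=0.15): straight line of the TCP; rotation=None keeps the orientation; vel is the mean speed in m/s.
- robot.movej(angles): joint-space move.
- robot.move_gripper(opening, strength=None): finger opening in m; strength is the grip in N (None keeps the last); returns when the fingers have stopped.
- robot.pause(seconds).
- robot.inverse_kinematics(position, orientation): joint angles nearest the present ones, or None.
- robot.sense(): the state.
- robot.grab_frame(name): name is "side" or "top" or "wrist"; returns a dict with "img" (480x640x3 uint8, blue, green, red), "range_z" (480x640 float32, m along the optical axis (not along the pixel's ray), 0 where there is no reading), "intrinsics" (3x3 intrinsics, pixels), "world_from_camera" (4x4, takes a point from camera to world coordinates). Camera axes: x right, y up, looking along -z (the intrinsics and any distortion apply to the point x, -y, -z); pixel columns grow to the right and rows downward; lengths in m; the calibration is good to about 2 mm. A picture is of the moment at which its call begins.
A pose or a line that the arm cannot do raises robot.Unreachable and nothing moves.
- robot.sign_off(): hands the job in; it is judged then, once.
The state is a dict: "time_s": time; "q": joint angles; "joint_vel": joint speeds; "tau": joint torques, N m; "ee_pos": TCP position; "tool_rot": TCP orientation; "force": force on the tool from outside, world axes, zero at the start; "wrist_torque": the same for the moment, N m; "grip_width": finger opening in m; "finger_force": force on a finger pad.
Only numpy, scipy, OpenCV 4.12 (cv2) and the standard library are available. Lean on these libraries where they do the work, as an engineer would, in place of code of your own. Each camera call takes 0.05 s, during which the arm holds its last target. There are 200 camera calls.

### The job

Set up the drip coffee maker for the next passenger: stand the white mug upright inside the rim of the round cork coaster, set the flanged filter pot down onto its mouth, stand the press inside the pot, and close the pot with the domed lid, in that order, every piece level and fully home. Last of all, lay the coffee scoop down into its cut-out in the dark wooden board, flat on the bottom. Leave the amber jar and the red tin where they stand.

Things in the scene. Friction and masses are not known exactly. Their poses are not given: they have to be found in the camera images.
- mug: White mug, 80 high, outside diameter 60 at the foot, 64 at the rim, wall 4 (mouth 56 inside). Loop handle on its +y side, reaching 59 from the axis, between 20 and 69 high. Origin: centre of its underside; z up. Loose, about 220 g, upright. It goes on the coaster first; which way its handle points there does not matter.
- filter: Aluminium filter pot, open on top, 55 high. From below: solid foot, diameter 46, 0 to 8 high, drops into the mug's mouth; flange, diameter 84, 8 to 11 high, rests on the mug's rim; round pot, outside 58, inside 52, 11 to 55 high, inner floor at 11. Origin: centre of underside; z up. Loose, about 120 g, upright. Seated, its origin is 72 above the mug's.
- press: Steel press, 62 high: flat dotted disc, diameter 43, 4 thick, at the bottom; thin stem, diameter 8; round grip knob, diameter 15, from 40 to 62 high. Origin: centre of underside; z up. Loose, about 70 g, upright. In the filter pot it stands on the inner floor, its origin 11 above the pot's and its knob 18 proud of the pot's rim.
- lid: Aluminium domed lid, 54 high: hollow crown, diameter 44 (inside 36, 33 deep, open below), 0 to 36 high; brim, diameter 66, 6 to 9 high; round knob, diameter 20, 36 to 54 high. The 6 below the brim enters the pot's mouth, the brim rests on its rim, the crown covers the press's knob. Origin: centre of underside; z up. Loose, about 90 g, upright. Seated, its origin is 49 above the pot's.
- scoop: Coffee scoop, 130 long: steel cup, diameter 40, 28 high, centred at x = +45, and a straight wooden handle 14 wide (y), 20 high (z 0 to 20), from x = -65 to +28. Origin: on the underside, midway along its length; x points from handle to cup; z up. Loose, about 60 g, lying flat with the cup's mouth up.
- coaster: Round cork coaster fixed to the table, outside diameter 96, floor 4 above the table, raised rim 6 wide and 9 high (inside diameter 84). Origin: centre of its underside, on the table; z up.
- rest: Dark wooden board fixed to the table, 176 by 82, 11 high, with one cut-out lined in grey, 8 deep (floor 3 above the table), in the scoop's outline: handle channel 30 wide from x = -73 to +18, square cup pocket 54 wide from x = +18 to +72. Origin: on the table under the cut-out's middle, where the scoop's origin goes; x points from channel to pocket, as the scoop's x must; z up.
- jar: Bystander: amber glass jar with black screw cap, diameter 64, 84 high. Origin: centre of its underside. Loose, standing; leave it alone.
- tin: Bystander: red square tea tin, 64 by 64, 72 high. Origin: centre of its underside. Loose, standing; leave it alone.

How it is judged:
By the outcome, as a careful person would: the job done as asked, in the order asked, and still so for the second after the job is handed in, with the robot touching nothing.
It also fails if it takes over 131 s, if anything falls off the work surface, if the arm or the gripper's body presses on something with over 40 N, if the wrist force passes 120 N, or if a joint passes its speed limit or range.

## Working session

There is one attempt and no reset: what is moved stays moved. The work goes in short steps, each a Python script; the robot and the scene stay as the last script left them, time stands still between calls to the robot, and variables do not carry over. Pictures are saved under pics/ and viewed, at most 14 in all, crops included, and the job is handed in when it is done.

```bash
ls; mkdir -p pics
python3 - <<'E'
from bench import robot
import cv2,numpy as np
for n in ("top","side"):
    f=robot.grab_frame(n); cv2.imwrite(f"pics/{n}0.png",f["img"]); np.savez(f"{n}0.npz",**f)
    print(n,f["intrinsics"].round(1).tolist(),f["world_from_camera"].round(3).tolist(),[k for k in f],(f["range_z"]>0).mean())
s=robot.sense();print(s)
E
```

```text
pics
top [[566.5, 0.0, 323.1], [0.0, 566.5, 234.4], [0.0, 0.0, 1.0]] [[-0.011, 0.988, -0.155, 0.299], [-1.0, -0.012, -0.005, 0.008], [-0.007, 0.155, 0.988, 1.393], [0.0, 0.0, 0.0, 1.0]] ['img', 'range_z', 'intrinsics', 'world_from_camera'] 0.9959635416666667
side [[550.0, 0.0, 323.9], [0.0, 550.0, 244.6], [0.0, 0.0, 1.0]] [[0.862, 0.344, -0.373, 0.089], [-0.507, 0.553, -0.662, -0.776], [-0.021, 0.759, 0.65, 0.801], [0.0, 0.0, 0.0, 1.0]] ['img', 'range_z', 'intrinsics', 'world_from_camera'] 0.9960677083333334
{'time_s': 0.1, 'q': array([ 1.09699631e+00,  3.20219447e-01,  1.56552286e+00,  3.33117022e-05,
        1.25740070e+00, -2.00193470e-02]), 'joint_vel': array([-0.00054513, -0.00162579, -0.00035459,  0.00055264,  0.00176761,
       -0.00041672]), 'tau': array([-1.82959170e-04, -4.13333344e+01, -2.32508183e+01,  7.28813466e-02,
        4.22058371e-02, -5.35925813e-05]), 'ee_pos': array([0.25187454, 0.51644376, 0.23222249]), 'tool_rot': array([-2.04819962e-04,  2.24953596e-01,  9.74369169e-01, -7.47795729e-04]), 'force': array([0.40029122, 0.1692651 , 0.48896021]), 'wrist_torque': array([-0.03233285, -0.03261874, -0.04748584]), 'finger_force': 0.0, 'grip_width': 0.09153817154421832}
```

View pics/top0.png

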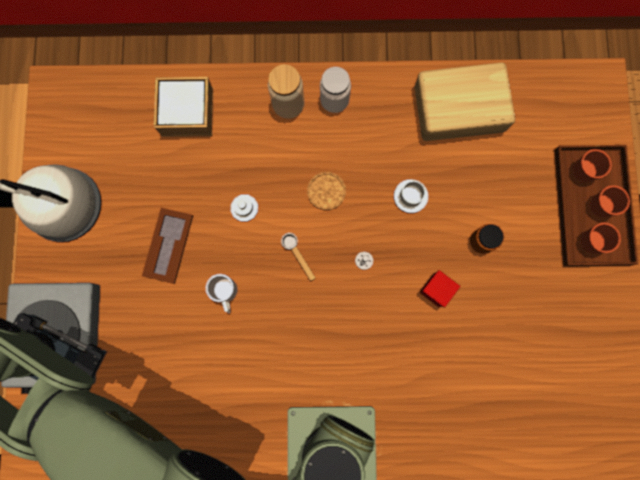

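View pics/side0.png

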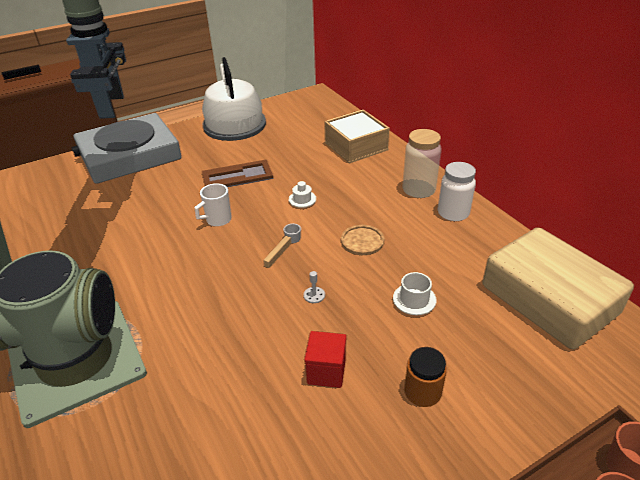

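The top view shows the lid at (244,207), coaster (327,190), filter (411,196), mug (221,290, handle toward the bottom), press (364,260) and scoop (cup 290,241; handle end 312,278). It also shows the board (168,245), tin (440,289) and jar (487,238). The side view agrees.

```bash
cat > h.py <<'E'
import numpy as np, cv2
from scipy.spatial.transform import Rotation as R
def cloud(f):
    K=f["intrinsics"];T=f["world_from_camera"];z=f["range_z"]
    v,u=np.mgrid[:480,:640]
    P=np.stack([(u-K[0,2])/K[0,0]*z,-(v-K[1,2])/K[1,1]*z,-z],-1)
    W=P@T[:3,:3].T+T[:3,3]; W[z<=0]=np.nan
    return W
def plane(f,uv,h):
    K=f["intrinsics"];T=f["world_from_camera"];uv=np.atleast_2d(uv).astype(float)
    d=np.stack([(uv[:,0]-K[0,2])/K[0,0],-(uv[:,1]-K[1,2])/K[1,1],-np.ones(len(uv))],-1)@T[:3,:3].T
    return T[:3,3]+d*((h-T[2,3])/d[:,2])[:,None]
def quat(yaw):  # tool down, tool y axis (closing line) at angle yaw from world y
    q=(R.from_euler('z',yaw)*R.from_euler('x',np.pi)).as_quat()
    return np.array([q[3],q[0],q[1],q[2]])
def goto(robot,x,y,z,yaw):
    robot.move_to(np.array([x,y,z]),quat(yaw))
E
python3 - <<'E'
from h import *
f=dict(np.load("top0.npz"));W=cloud(f)
pix=dict(lid=(244,207),coaster=(327,190),filter=(411,196),mug=(221,287),press=(364,260),scoop=(300,258),rest=(168,245),tin=(440,289),jar=(487,238))
for k,(u,v) in pix.items():
    r=45; w=W[v-r:v+r,u-r:u+r]
    m=(w[...,2]>0.005).astype(np.uint8)
    n,l,st,c=cv2.connectedComponentsWithStats(m)
    lab=l[r,r] or l[np.where(l>0)][np.argmin(np.hypot(*(np.argwhere(l>0)-r).T))]
    p=w[l==lab]; (cx,cy),(a,b),an=cv2.minAreaRect(p[:,:2].astype(np.float32))
    print(k,np.round(p.mean(0),3),'rect',round(cx,3),round(cy,3),round(a,3),round(b,3),round(an,1),'zmax',p[:,2].max().round(3),len(p))
w=W[330:400,330:560]; print('table z',np.nanmedian(w[...,2]),np.nanstd(w[...,2]))
from bench import robot
f=robot.grab_frame("wrist");C=f["world_from_camera"];print(C.round(3),f["intrinsics"].round(0))
s=robot.sense();q=s["tool_rot"];M=R.from_quat([q[1],q[2],q[3],q[0]]).as_matrix()
print('cam in tool',(M.T@(C[:3,3]-s["ee_pos"])).round(3)); print((M.T@C[:3,:3]).round(2))
E
```

```text
lid [0.583 0.208 0.025] rect 0.586 0.21 0.067 0.066 27.9 zmax 0.06 541
coaster [0.63  0.013 0.007] rect 0.632 0.014 0.022 0.017 50.3 zmax 0.009 23
filter [ 0.609 -0.204  0.021] rect 0.612 -0.205 0.084 0.084 22.7 zmax 0.061 870
mug [0.38  0.257 0.044] rect 0.375 0.248 0.085 0.063 37.8 zmax 0.087 643
press [ 0.453 -0.089  0.035] rect 0.454 -0.087 0.023 0.036 37.6 zmax 0.067 66
scoop [0.465 0.076 0.019] rect 0.459 0.077 0.129 0.037 25.7 zmax 0.034 348
rest [0.497 0.398 0.007] rect 0.497 0.398 0.0 0.0 0.0 zmax 0.007 1
tin [ 0.376 -0.257  0.065] rect 0.379 -0.269 0.075 0.078 51.8 zmax 0.079 898
jar [ 0.493 -0.371  0.07 ] rect 0.496 -0.376 0.061 0.061 71.8 zmax 0.091 763
table z -0.0004358932045521735 0.0028780214364354352
[[ 0.438 -0.862 -0.254  0.18 ]
 [ 0.899  0.42   0.126  0.552]
 [-0.002 -0.283  0.959  0.385]
 [ 0.     0.     0.     1.   ]] [[430.   0. 322.]
 [  0. 430. 244.]
 [  0.   0.   1.]]
cam in tool [ 0.08   0.    -0.152]
[[ 0.    0.96  0.28]
 [ 1.   -0.    0.  ]
 [ 0.    0.28 -0.96]]
```

Run:
```python
from h import *
from bench import robot
ims=[]
for i,(x,y) in enumerate([(0.46,0.32),(0.55,0.08),(0.53,-0.14)]):
    goto(robot,x,y,0.26,np.pi); robot.pause(0.3)
    f=robot.grab_frame("wrist"); np.savez(f"w{i}.npz",**f); ims.append(cv2.resize(f["img"],(400,300)))
ims.append(ims[0]*0)
cv2.imwrite("pics/w.png",np.vstack([np.hstack(ims[:2]),np.hstack(ims[2:])]))
print(robot.sense()["time_s"])
```

```text
4.2
```

View pics/w.png

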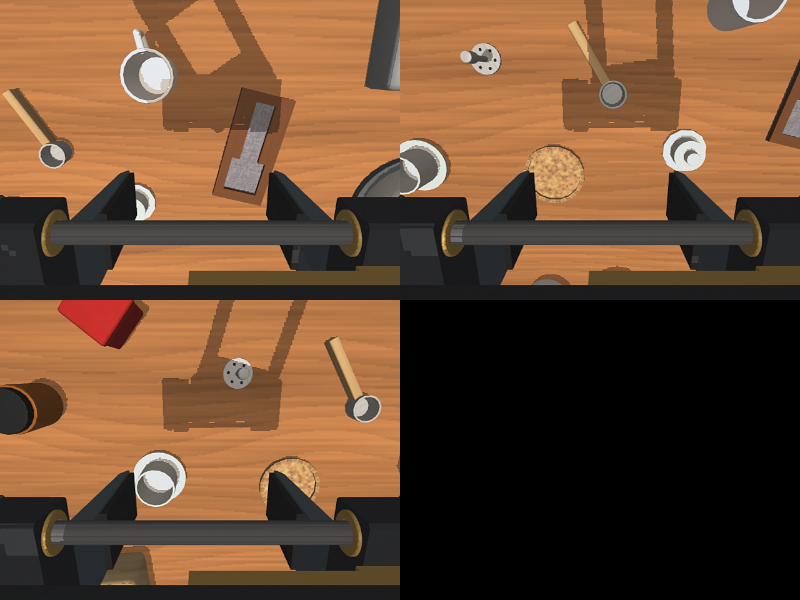

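The wrist views, in montage pixels, show these pieces:
- **First view:** mug rim at (147,76), scoop (40,125) and board (255,145).
- **Second view:** scoop cup (612,95), coaster (555,172), lid (685,150) and press (486,58).
- **Third view:** press (237,373), filter (160,480) and jar (25,405).

Everything is upright.

```bash
cat >> h.py <<'E'
def circ(p):
    A=np.c_[2*p[:,:2],np.ones(len(p))];s=np.linalg.lstsq(A,(p[:,:2]**2).sum(1),rcond=None)[0]
    return s[0],s[1],np.sqrt(s[2]+s[0]**2+s[1]**2)
def band(W,xy,r,lo,hi):
    return W[(np.hypot(W[...,0]-xy[0],W[...,1]-xy[1])<r)&(W[...,2]>lo)&(W[...,2]<hi)]
E
python3 - <<'E'
from h import *
F=[dict(np.load(f"w{i}.npz")) for i in range(3)];C=[cloud(f) for f in F]
for i in range(3):
    w=C[i]; t=w[(abs(w[...,2])<.004)]; print('table',i,np.median(t[:,2]).round(4),t[:,2].std().round(4))
def show(n,i,xy,r,lo,hi):
    p=band(C[i],xy,r,lo,hi).astype(np.float32)
    if len(p)<5: print(n,i,len(p));return
    (a,b),rad=cv2.minEnclosingCircle(p[:,:2].copy()); print(n,i,'enc %.4f %.4f r %.4f'%(a,b,rad),'mean',p.mean(0).round(4),len(p))
show('mugrim',0,(.375,.25),.06,.074,.09)
for i in(0,1): show('lidknob',i,(.583,.208),.03,.045,.06)
show('lidbrim',1,(.583,.208),.05,.004,.013)
for i in(1,2): show('filtrim',i,(.605,-.204),.05,.049,.06); show('flange',i,(.605,-.204),.06,.005,.013)
for i in(1,2): show('pressknob',i,(.453,-.088),.03,.056,.07); show('pressdisc',i,(.453,-.088),.04,.0025,.007)
# mug handle
p=band(C[0],(.375,.25),.08,.02,.072); 
# coaster by colour
for i in (1,2):
    w=C[i];img=F[i]["img"].astype(int)
    m=(np.hypot(w[...,0]-.63,w[...,1]-.014)<.07)&(w[...,2]>.0055)&(w[...,2]<.013)
    p=w[m];print('coaster',i,circ(p),len(p)); show('coa',i,(.63,.014),.07,.0055,.013)
# scoop
for i in (0,1,2):
    p=band(C[i],(.46,.077),.1,.012,.035)
    hsv=None
    h=p[(p[:,2]>.015)&(p[:,2]<.0225)]; cpt=p[p[:,2]>.025]
    (a,b),rad=cv2.minEnclosingCircle(cpt[:,:2].astype(np.float32).copy())
    (rc,rs,ra)=cv2.minAreaRect(p[:,:2].astype(np.float32).copy())
    print('scoop',i,'cup %.4f %.4f r%.4f'%(a,b,rad),'rect',np.round(rc,4),np.round(rs,4),round(ra,1))
# rest
hsv=cv2.cvtColor(F[0]["img"],cv2.COLOR_BGR2HSV)
P=plane(F[0],np.argwhere(np.ones((480,640)))[:,::-1],.011).reshape(480,640,3)
Pf=plane(F[0],np.argwhere(np.ones((480,640)))[:,::-1],.003).reshape(480,640,3)
near=np.hypot(P[...,0]-.5,P[...,1]-.4)<.13
w=C[0]; m=near&(w[...,2]>.0055)&(w[...,2]<.016)
p=P[m]; print('board',[np.round(x,4) for x in cv2.minAreaRect(p[:,:2].astype(np.float32).copy())],len(p))
g=(near&(hsv[...,1]<70)).astype(np.uint8); n,l,st,c=cv2.connectedComponentsWithStats(g); k=1+st[1:,4].argmax()
cn=max(cv2.findContours((l==k).astype(np.uint8),0,2)[0],key=cv2.contourArea)
q=plane(F[0],cn[:,0,:],.003); print('grey',[np.round(x,4) for x in cv2.minAreaRect(q[:,:2].astype(np.float32).copy())],st[k],'centroid',Pf[l==k].mean(0))
E
```

```text
table 0 0.0006 0.0009
table 1 0.0006 0.0009
table 2 0.0006 0.0008
mugrim 0 enc 0.3823 0.2558 r 0.0320 mean [0.3813 0.2542 0.0799] 1634
lidknob 0 0
lidknob 1 enc 0.5846 0.2104 r 0.0101 mean [0.5836 0.2092 0.0534] 457
lidbrim 1 enc 0.5848 0.2104 r 0.0342 mean [0.5763 0.202  0.0096] 1450
filtrim 1 enc 0.6092 -0.2038 r 0.0290 mean [ 0.6082 -0.1874  0.0536] 644
flange 1 enc 0.6095 -0.2055 r 0.0428 mean [ 0.6048 -0.195   0.0115] 2345
filtrim 2 enc 0.6094 -0.2056 r 0.0294 mean [ 0.609  -0.2059  0.0542] 909
flange 2 enc 0.6093 -0.2055 r 0.0422 mean [ 0.6027 -0.2029  0.0115] 2894
pressknob 1 enc 0.4501 -0.0852 r 0.0077 mean [ 0.4499 -0.0843  0.0617] 361
pressdisc 1 enc 0.4541 -0.0882 r 0.0397 mean [ 0.4501 -0.0831  0.0046] 1622
pressknob 2 enc 0.4498 -0.0859 r 0.0074 mean [ 0.4497 -0.0863  0.0623] 299
pressdisc 2 enc 0.4518 -0.0870 r 0.0392 mean [ 0.4494 -0.0872  0.0046] 1507
coaster 1 (np.float64(0.6256056752811814), np.float64(0.006391052786682672), np.float64(0.041669032569376874)) 2125
coa 1 enc 0.6265 0.0052 r 0.0491 mean [0.6234 0.0109 0.0084] 2125
coaster 2 (np.float64(0.6250561299345241), np.float64(0.003785180636724783), np.float64(0.04311669445368319)) 1585
coa 2 enc 0.6259 0.0054 r 0.0493 mean [0.6085 0.0053 0.0087] 1585
scoop 0 cup 0.4976 0.0979 r0.0207 rect [0.4625 0.0698] [0.1287 0.0403] 38.0
scoop 1 cup 0.4980 0.0973 r0.0199 rect [0.4624 0.0696] [0.1292 0.0389] 38.0
scoop 2 cup 0.4978 0.0971 r0.0203 rect [0.4625 0.069 ] [0.129  0.0389] 38.2
board [array([0.4934, 0.3991]), array([0.0832, 0.1763]), np.float64(76.3595)] 9703
grey [array([0.4936, 0.4005]), array([0.0534, 0.145 ]), np.float64(76.1281)] [ 358  163   81  147 5275] centroid [0.50060858 0.3985137  0.003     ]
```

```bash
cat >> h.py <<'E'
def pick(robot,x,y,z,yaw,open_=.09,grip=20,lift=.2):
    robot.move_gripper(open_)
    goto(robot,x,y,lift,yaw)
    robot.move_l(np.array([x,y,z+.03]),vel=.2); robot.move_l(np.array([x,y,z]),vel=.08)
    robot.move_gripper(0.0,grip)
    s=robot.sense(); print('grip',s["grip_width"].round(4),s["finger_force"],s["ee_pos"].round(4))
    robot.move_l(np.array([x,y,z+.02]),vel=.08); robot.move_l(np.array([x,y,lift]),vel=.2)
    s=robot.sense(); print('lifted',s["grip_width"].round(4),s["force"].round(2))
def place(robot,x,y,z,yaw,top,open_=.09,up=.1):
    goto(robot,x,y,top,yaw)
    robot.move_l(np.array([x,y,z+.006]),vel=.12); robot.pause(.2)
    f0=robot.sense()["force"][2]
    for d in np.arange(.005,-.0031,-.001):
        robot.move_l(np.array([x,y,z+d]),vel=.02); s=robot.sense()
        if s["force"][2]-f0>2.5: break
    print('down',round(d,4),(s["force"]-[0,0,f0]).round(2),s["ee_pos"].round(4))
    robot.move_gripper(open_); robot.pause(.1)
    robot.move_l(np.array([x,y,z+.03]),vel=.06); robot.move_l(np.array([x,y,z+up]),vel=.2)
    print('t',robot.sense()["time_s"])
E
python3 - <<'E'
from h import *
from bench import robot
yw=np.pi
pick(robot,.3823,.2558,.05,yw)
place(robot,.626,.0053,.054,yw,.2,up=.17)
# look from hover
goto(robot,.56,.0053,.27,yw); robot.pause(.3)
f=robot.grab_frame("wrist");W=cloud(f)
p=band(W,(.626,.005),.05,.078,.093).astype(np.float32)
print('mug',cv2.minEnclosingCircle(p[:,:2].copy()),np.median(p[:,2]),len(p))
p=band(W,(.626,.005),.07,.0055,.013).astype(np.float32);print('coa',cv2.minEnclosingCircle(p[:,:2].copy()))
cv2.imwrite("pics/m1.png",f["img"])
E
```

```text
Traceback (most recent call last):
  File "h.py", line 28, in pick
    s=robot.sense(); print('grip',s["grip_width"].round(4),s["finger_force"],s["ee_pos"].round(4))
                                  ^^^^^^^^^^^^^^^^^^^^^
AttributeError: 'float' object has no attribute 'round'
```

Only a print bug. The mug is gripped but not yet lifted, so I'll continue from there.

```bash
sed -i 's/s\["grip_width"\].round(4)/round(float(s["grip_width"]),4)/' h.py
python3 - <<'E'
from h import *
from bench import robot
yw=np.pi
s=robot.sense();print(s["grip_width"],s["finger_force"],s["ee_pos"],s["time_s"])
pick(robot,.3823,.2558,.05,yw) if s["grip_width"]>.08 else (robot.move_l(np.array([.3823,.2558,.07]),vel=.08),robot.move_l(np.array([.3823,.2558,.2]),vel=.2))
print(robot.sense()["grip_width"],robot.sense()["force"])
place(robot,.626,.0053,.054,yw,.2,up=.17)
goto(robot,.56,.0053,.27,yw); robot.pause(.3)
f=robot.grab_frame("wrist");W=cloud(f)
p=band(W,(.626,.005),.05,.078,.093).astype(np.float32)
print('mug',cv2.minEnclosingCircle(p[:,:2].copy()),np.median(p[:,2]),len(p))
p=band(W,(.626,.005),.07,.0055,.013).astype(np.float32);print('coa',cv2.minEnclosingCircle(p[:,:2].copy()))
cv2.imwrite("pics/m1.png",f["img"])
E
```

```text
0.06393543674003828 20.000149682164192 [0.38247425 0.25576277 0.0502827 ] 7.7917
0.06424806467125238 [-0.39672308 -0.29053094 -2.54666556]
down 0.0 [ 0.55 -0.03  2.84] [0.6263 0.0053 0.0543]
t 15.5083
mug ((0.6259122490882874, 0.005176712293177843), 0.03219413757324219) 0.08411819 1305
coa ((0.6262052059173584, 0.0049587273970246315), 0.049054376780986786)
```

View pics/m1.png

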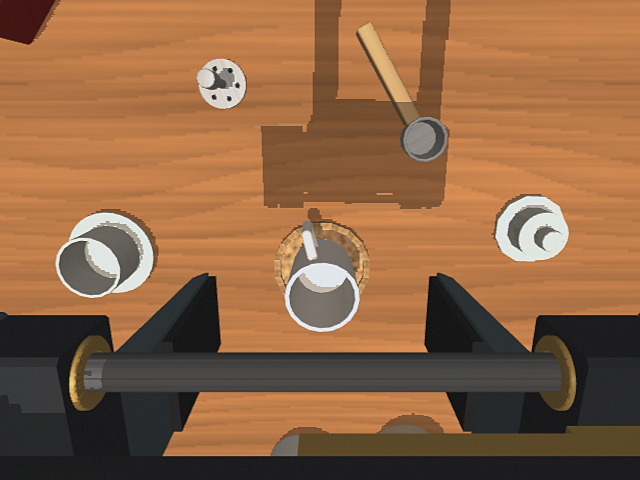

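The mug stands at (322,290) px, centred in the coaster ring, with its rim at the expected 84 mm. The filter is next.

```bash
cat >> h.py <<'E'
def check(robot,name,lo,hi,r=.06):
    goto(robot,.56,.0053,.27,np.pi); robot.pause(.3)
    f=robot.grab_frame("wrist");W=cloud(f);p=band(W,(.626,.005),r,lo,hi).astype(np.float32)
    c=cv2.minEnclosingCircle(p[:,:2].copy()); print(name,np.round(c[0],4),round(c[1],4),'z med/max',np.median(p[:,2]).round(4),p[:,2].max().round(4),len(p))
    cv2.imwrite(f"pics/{name}.png",f["img"]); return f,W,c[0]
E
python3 - <<'E'
from h import *
from bench import robot
yw=np.pi
pick(robot,.6094,-.2056,.034,yw,grip=15)
place(robot,.626,.0052,.110,yw,.2,up=.13)
f,W,c=check(robot,'filt',.122,.14)
p=band(W,(.626,.005),.06,.081,.095).astype(np.float32);print('flange',cv2.minEnclosingCircle(p[:,:2].copy()),np.median(p[:,2]),p[:,2].std())
E
```

```text
grip 0.0566 15.000074515119195 [ 0.6095 -0.2057  0.0342]
lifted 0.0565 [-0.17 -0.66 -1.1 ]
down -0.001 [-2.64 -0.63  7.29] [0.6263 0.0052 0.1102]
t 26.4
filt [0.626  0.0055] 0.0292 z med/max 0.1304 0.1336 1406
flange ((0.6262401342391968, 0.005287005100399256), 0.042278893291950226) 0.0877673 0.0014470948
```

View pics/filt.png

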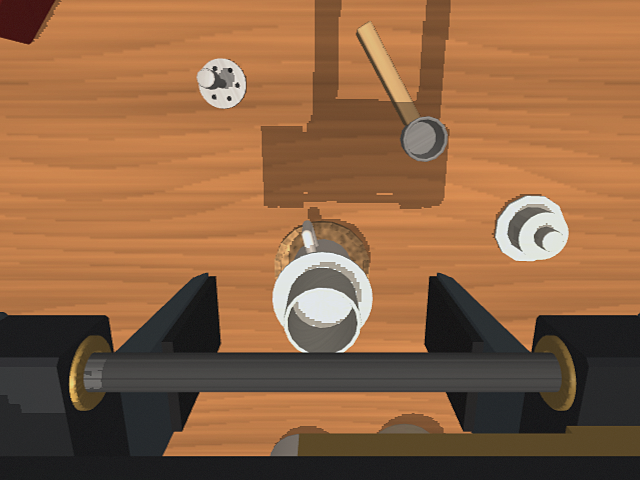

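The filter is seated on the mug at (323,300) px: flange at 87 mm, rim at 131 mm, level. Next is the press.

Run:
```python
from h import *
from bench import robot
yw=np.pi
pick(robot,.4499,-.0857,.066,yw,open_=.05,grip=15,lift=.25)
place(robot,.626,.0054,.153,yw,.25,open_=.04,up=.1)
f,W,c=check(robot,'press',.136,.16,.04)
```

```text
grip 0.0145 14.99855786561966 [ 0.45   -0.0858  0.0661]
lifted 0.0141 [-0.38 -0.59 -1.74]
down -0.001 [-1.47 -0.78  7.19] [0.6263 0.0053 0.1531]
t 37.5
press [0.6254 0.0057] 0.0077 z med/max 0.149 0.1514 459
```

View pics/press.png

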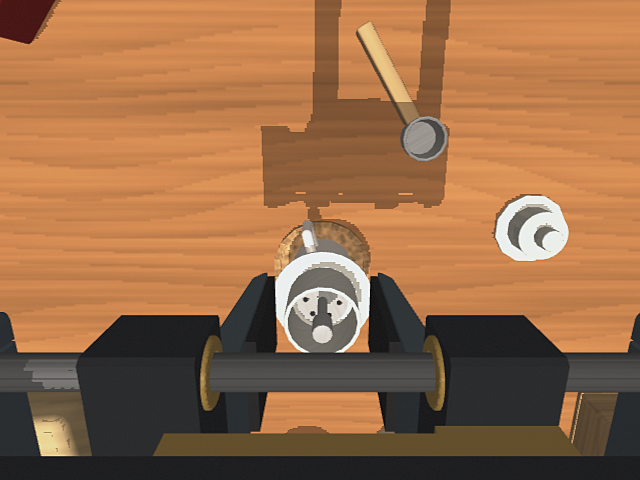

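The press stands upright in the pot, with its knob at (322,333) px and its top at the expected 149 mm. The lid is next.

Run:
```python
from h import *
from bench import robot
yw=np.pi
pick(robot,.5846,.2104,.031,yw,grip=15,lift=.24)
place(robot,.626,.0055,.156,yw,.24,up=.1)
f,W,c=check(robot,'lid',.168,.19,.04)
p=band(W,(.626,.005),.05,.128,.140).astype(np.float32);print('brim',cv2.minEnclosingCircle(p[:,:2].copy()),np.median(p[:,2]),p[:,2].std())
```

```text
grip 0.0446 15.000040137310862 [0.5846 0.2104 0.031 ]
lifted 0.0446 [-0.25  0.2  -0.7 ]
down -0.001 [-0.67 -0.29  6.13] [0.6263 0.0055 0.156 ]
t 49.4833
lid [0.6256 0.006 ] 0.01 z med/max 0.1769 0.181 402
brim ((0.6259970664978027, 0.0059168520383536816), 0.0340939536690712) 0.13471854 0.0010724955
```

View pics/lid.png

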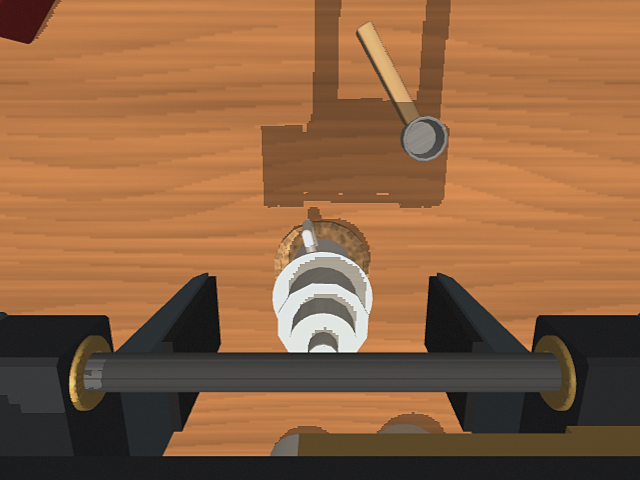

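The lid is home at (322,300) px, with the brim at 134 mm and the knob on axis. The scoop goes in last.

Run:
```python
from h import *
from bench import robot
a=np.radians(38.1); b=np.radians(-13.7)
g=np.array([.4625,.0696])+.006*np.array([np.cos(a),np.sin(a)])
r=np.array([.4937,.3995])+.006*np.array([np.cos(b),np.sin(b)])
pick(robot,*g,.029,a+np.pi,open_=.05,grip=25,lift=.16)
place(robot,*r,.032,b+np.pi,.16,open_=.04,up=.12)
goto(robot,.46,.37,.26,np.pi); robot.pause(.3)
f=robot.grab_frame("wrist");W=cloud(f);cv2.imwrite("pics/sc.png",f["img"])
p=band(W,r,.1,.017,.04).astype(np.float32)
print([np.round(x,4) for x in cv2.minAreaRect(p[:,:2].copy())])
d=np.array([np.cos(b),np.sin(b)]); s=(p[:,:2]-[.4937,.3995])@d
for lo,hi in((-.07,-.045),(-.045,-.02),(-.02,.02)):
    m=(s>lo)&(s<hi);print(lo,np.percentile(p[m,2],[50,90]).round(4))
print('cup top',np.percentile(p[s>.03,2],95).round(4),s.min(),s.max())
```

```text
grip 0.0139 24.99526798725128 [0.4672 0.0733 0.0291]
lifted 0.014 [ 0.2  -0.55 -0.14]
down -0.001 [-1.71 -0.45  8.94] [0.4997 0.3982 0.0321]
t 60.9333
[array([0.4925, 0.3948]), array([0.0389, 0.1288]), np.float64(83.2737)]
-0.07 [0.0234 0.0244]
-0.045 [0.0235 0.0245]
-0.02 [0.0235 0.0244]
cup top 0.0325 -0.06515494280021127 0.06396413103381203
```

View pics/sc.png

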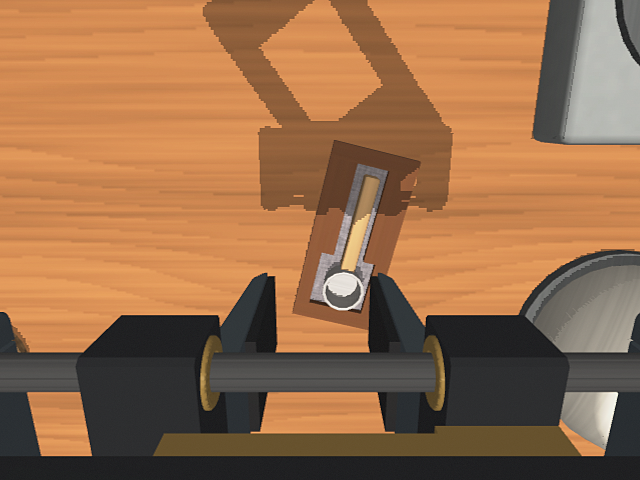

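The scoop lies in the cut-out, with its cup at (343,291) px and its handle at (362,225) px. The handle top is a uniform 23.5 mm, so it is flat on the bottom. I'll take one overall look before handing in.

Run:
```python
from bench import robot
import cv2
f=robot.grab_frame("side");cv2.imwrite("pics/end.png",cv2.resize(f["img"][100:420,140:500],(720,640))[:600])
```

```text
(no output)
```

View pics/end.png

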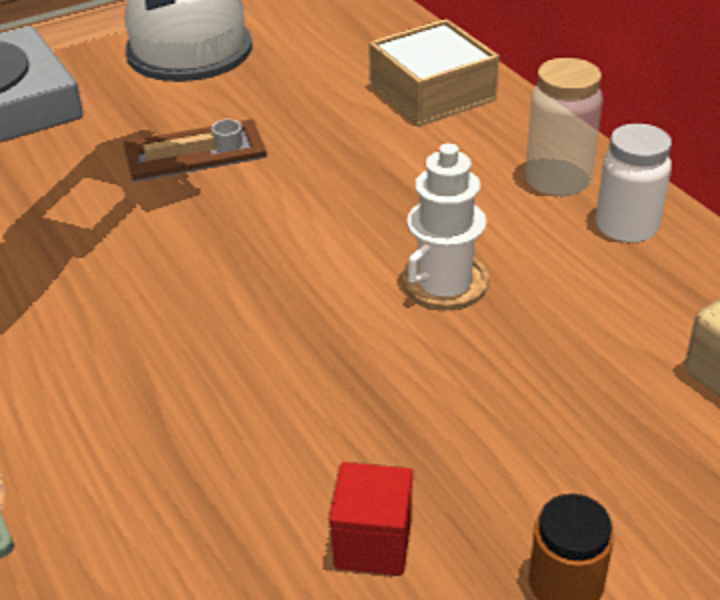

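The stack stands level at (447,225) px, the scoop lies in the board at (195,142) px, and the tin and jar are where they were.

```bash
python3 -c "
from bench import robot
print(robot.sign_off())"
```

```text
the job is handed in; nothing more can be done
None
```

The job is handed in after about 61 s of robot time: mug, filter pot, press and lid are stacked level on the coaster, the scoop lies flat in its cut-out, and the jar and tin were left alone; sign-off gave no verdict.

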